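# Load the tile press nests and scrap the broken blank

### The arm

A 7-joint arm with a two-finger parallel gripper is mounted at the origin on the work surface. World frame = base frame: x ahead of the robot, y to its left, z up, the work surface at z = 0. Lengths are in m, angles in rad, forces in N, time in s.
With the tool pointing down it reaches from about 0.35 to 0.775 m from the base axis. Payload 3.1 kg.
Tool frame: the origin (TCP) lies on the centre line of the jaws, within the pads' length; the fingertips stand bot.tcp_to_tips ahead of it and the grasp point (between the pads) lies 11 mm behind it (bot.tcp_to_tips is the distance from the TCP to the fingertips, in m); z points along the fingers, y is the line along which they close (so a half turn about z gives the same grasp; the last joint's range is limited). The gripper opens to 85 mm and grips with 20 to 120 N. Pads are 22 mm wide; open, the fingers measure 114 mm over their backs; the gripper's body (76 mm by 85 mm) begins 54 mm behind the grasp point. The pads swing forward as they close: fully open they stand 13 mm farther back than shut.
Start: joints at [1.064, 0.311, 0.014, 1.512, -0.004, 1.319, -0.027], TCP at [0.247, -0.492, 0.239] pointing down, gripper open.
Joint ranges: [-2.7, 2.7], [-0.3, 1.91], [-1.27, 1.3], [0.12, 2.57], [-1.44, 4.58], [0.2, 2.03], [-3.05, 3.05]. Speed limits (rad/s): [2.79, 2.79, 3.14, 3.14, 3.14, 3.14, 3.14].

### API

Orientations are given as a rotation vector (axis times angle).
In Python, from station import bot, cams gives the robot as it stands. The module is installed in compiled form; this text tells all that it offers.
- The arm moves only by the tool step_arm, never from a script. Its argument "targets" is text: rows parted by semicolons, each of 6 numbers parted by spaces: the shift along the world's x, y, z each as a share of 25 mm, from -1 to 1, then the turn, a rotation vector about the world's x, y, z each as a share of 90 degrees, from -1 to 1. A call has 1 to 8 rows; each row shifts and turns the commanded pose from where the row before left it; what a row does not reach is not made up. A row lasts 1/10 s, in which the tool goes at most 50 mm and 8.59 degrees, less where a joint would pass 70% of its speed; a pose out of reach is approached as far as the arm can. A call with a number of a shift or a turn outside -1 to 1 is refused whole. A call with a gripper value outside its range is refused whole. "jaw" is the opening, from -1 (shut) to 1 (fully open), set as the call begins (left out, the last holds). The fingers move at their own pace and stop on an object; "newtons" is the grip in N (left out, the last holds). Time passes only in rows, so rows that do not move let the fingers close. It gives the time, the measured TCP pose, the force, the opening and the grip force at its end, in the units of the state.
- bot.sense(): the state, without advancing time (a new reading comes with each control period).
- cams.get_image(name): name is "scene" or "top" or "wrist"; returns a dict with "image" (400x640x3 uint8, red, green, blue), "range_z" (400x640 float32, m along the optical axis (not along the pixel's ray), 0 where there is no reading), "fx", "fy", "cx", "cy" (pixels), "dist_coeffs" ([k1, k2, p1, p2, k3] as OpenCV has them; the pictures are not rectified), "R" (3x3) and "t" (3): a world point X has camera coordinates R X + t; the wrist camera has in their place "mount" (4x4, takes a point from camera to tool coordinates, whose origin is the TCP and whose axes are the flange's). Camera axes: x right, y down, z forward; pixel columns grow to the right and rows downward; lengths in m; the calibration is good to about 2 mm. A picture is of the moment at which its call begins: read the wrist's pose just before it.
- bot.close_job(): hands the job in; it is judged then, once.
The state is a dict: "time_s": time; "joints": joint angles; "dq": joint speeds; "tau": joint torques, N m; "eef_pos": TCP position; "ee_rot": TCP orientation; "contact_force": force on the tool from outside, world axes, zero at the start; "torque": the same for the moment, N m; "width": finger opening in m; "finger_force": force on a finger pad.
Only numpy, scipy, OpenCV 4.12 (cv2) and the standard library are available. Lean on these libraries where they do the work, as an engineer would, in place of code of your own. Each camera call takes 0.05 s, during which the arm holds its last target. There are 200 camera calls.

### The job

Put each of the three whole square tiles flat into the press nest of its own size (small, medium, large), setting them down without dropping them. Push the square tile with the missing corner through the sprung flap in the top of the scrap bin, so that it falls inside and the flap closes over it. Leave the round blanks where they lie.

Things in the scene. Friction and masses are not known exactly. Their poses are not given: they have to be found in the camera images.
- tile_small: intact square tile blank, white glazed ceramic, 40 x 40 x 12 mm, lying flat; origin at the centre of its underside, z up, x and y parallel to its sides
- tile_medium: intact square tile blank, white glazed ceramic, 52 x 52 x 12 mm, lying flat; origin at the centre of its underside, z up, x and y parallel to its sides
- tile_large: intact square tile blank, white glazed ceramic, 64 x 64 x 12 mm, lying flat; origin at the centre of its underside, z up, x and y parallel to its sides
- tile_broken: broken reject: a white ceramic tile of 52 x 52 x 12 mm from which one corner is missing (a 20 x 20 mm notch at the +x +y corner); origin at the centre of the underside of the original square, x and y parallel to its sides. For x from -26 to +6 mm it is the full 52 mm wide along y, for y from -26 to +6 mm the full 52 mm along x
- disc_large: round white ceramic blank, 56 mm in diameter, 12 mm thick; not part of this job; origin at the centre of its underside
- disc_small: round white ceramic blank, 42 mm in diameter, 12 mm thick; not part of this job; origin at the centre of its underside
- nest_small: fixed low square aluminium frame with a black silicone floor, the press nest for the 40 mm tile: outside 76 mm square and 7 mm high, recess 52 mm square, its floor 4 mm above the table (rim stands 3 mm above that floor); origin at the centre of the underside, x and y parallel to its sides, z up
- nest_medium: fixed low square aluminium frame with a black silicone floor, the press nest for the 52 mm tile: outside 88 mm square and 7 mm high, recess 64 mm square, its floor 4 mm above the table (rim stands 3 mm above that floor); origin at the centre of the underside, x and y parallel to its sides, z up
- nest_large: fixed low square aluminium frame with a black silicone floor, the press nest for the 64 mm tile: outside 100 mm square and 7 mm high, recess 76 mm square, its floor 4 mm above the table (rim stands 3 mm above that floor); origin at the centre of the underside, x and y parallel to its sides, z up
- scrap_bin: fixed green bin 140 (x) x 190 (y) x 130 mm high, walls 5 mm; origin: centre of underside, z up. Slot 90 (x) x 150 (y) mm central in its top, shut by a level alu flap hinged on the slot's +x edge (yellow strip on the free -x edge). It swings down inside and springs shut; holds a tile's weight; push with 2 to 5 N. A flat tile pushed 48 mm below the top mid-slot swings it aside and drops when let go
There are look-alikes about, which are no part of the job. What is shaped like the tile_small but orange or purple is not meant. What is shaped like the tile_broken but pink or turquoise is not meant.

How it is judged:
At the end, for the whole second after the job is handed in: Each whole square tile lies flat (within 0.08 rad) on the floor of the recess of its own nest, its centre within 12 mm of the nest's centre; the broken tile lies inside the scrap bin, below the closed flap; all released and at rest; both round blanks within 25 mm of where they started (horizontal distance between tile_small and nest_small below 0.012 m and z of tile_small in the frame of nest_small between 0.002 and 0.0062 m and angle between each of tile_small, tile_medium, tile_large's own z axis and vertical below 0.08 rad and linear speed of each of tile_small, tile_medium, tile_large, tile_broken below 0.02 m/s and contact force between each of tile_small, tile_medium, tile_large, tile_broken and the fingers below 0.05 N and horizontal distance between tile_medium and nest_medium below 0.012 m and z of tile_medium in the frame of nest_medium between 0.002 and 0.0062 m and horizontal distance between tile_large and nest_large below 0.012 m and z of tile_large in the frame of nest_large between 0.002 and 0.0062 m and z of tile_broken in the frame of scrap_bin between 0 and 0.05 m and x of tile_broken in the frame of scrap_bin between -0.07 and 0.07 m and y of tile_broken in the frame of scrap_bin between -0.095 and 0.095 m and distance of each of disc_large, disc_small from where it was at the start of the episode below 0.025 m); the robot touches nothing.
It fails at once if the small whole tile is dropped (it falls faster than 0.8 m/s out of the fingers) (linear speed of tile_small above 0.8 m/s and contact force between tile_small and the fingers below 0.01 N).
It fails at once if the medium whole tile is dropped (it falls faster than 0.8 m/s out of the fingers) (linear speed of tile_medium above 0.8 m/s and contact force between tile_medium and the fingers below 0.01 N).
It fails at once if the large whole tile is dropped (it falls faster than 0.8 m/s out of the fingers) (linear speed of tile_large above 0.8 m/s and contact force between tile_large and the fingers below 0.01 N).
It fails at once if the large round blank is moved more than 25 mm (distance of disc_large from where it was at the start of the episode above 0.025 m).
It fails at once if the small round blank is moved more than 25 mm (distance of disc_small from where it was at the start of the episode above 0.025 m).
It also fails if it takes over 96 s, if anything falls off the work surface, if the arm or the gripper's body presses on something with over 40 N, if the wrist force passes 120 N, or if a joint passes its speed limit or range.

## Working session

There is one attempt and no reset: what is moved stays moved. The work goes in short steps, Python scripts to look and compute and a tool call to move; the robot and the scene stay as the last step left them, time stands still between calls to the robot, and variables do not carry over. Pictures are saved under pics/ and viewed, at most 14 in all, crops included, and the job is handed in when it is done.

Besides the shell and the picture viewer there is one more tool, called as name(argument=value, ...) on one line, values as JSON. step_arm: Moves the arm, as the interface text tells. Its arguments: {"type":"object","properties":{"targets":{"type":"string"},"jaw":{"type":"number"},"newtons":{"type":"number"}},"required":["targets"]}

```bash
mkdir -p pics
python3 - <<'E'
from station import bot,cams
import cv2,numpy as np
s=bot.sense();print(s,bot.tcp_to_tips)
for n in ["top","scene"]:
    d=cams.get_image(n);np.savez(f"{n}0.npz",**d)
    cv2.imwrite(f"pics/{n}0.png",d["image"][:,:,::-1]);print(n,d["fx"],d["fy"],d["cx"],d["cy"],d["dist_coeffs"],d["R"],d["t"])
E
```

```text
{'time_s': 0.0, 'joints': array([ 1.06431886,  0.31172846,  0.01397656,  1.51306192, -0.00439019,
        1.31916787, -0.02720222]), 'dq': array([ 3.33651438e-04, -1.36693848e-04, -1.32807173e-04, -5.41263794e-04,
        1.20548162e-03, -2.29934993e-05,  1.95020235e-03]), 'tau': array([-4.29052488e-04, -3.79914200e+01,  1.45601551e-01, -2.30588776e+01,
        1.20662089e-02,  1.35547825e-02,  1.32053745e-05]), 'eef_pos': array([ 0.24622403, -0.49102118,  0.2382175 ]), 'ee_rot': array([-3.05492382e+00, -7.23139834e-01,  9.97237500e-04]), 'contact_force': array([-0.87648961,  0.01291944,  0.49863801]), 'torque': array([ 0.06425235,  0.01919481, -0.05015206]), 'finger_force': 0.0, 'width': 0.08569284125976019} 0.008
top 447.5844863874118 447.5844863874118 324.09398272614015 199.13355420004385 [-0.11466012  0.          0.          0.          0.        ] [[ 0.00323965 -0.99998432  0.00456809]
 [-0.98840258 -0.0038956  -0.15180633]
 [ 0.15182175 -0.00402331 -0.9883997 ]] [0.05595305 0.44226717 1.34807448]
scene 379.90065846185735 379.90065846185735 319.3866096703612 199.19990038065944 [-0.05779283  0.          0.          0.          0.        ] [[-0.45090068  0.89238329  0.01845628]
 [ 0.67431616  0.35411824 -0.64799537]
 [-0.58479594 -0.27973618 -0.76142063]] [ 0.15157437 -0.29952827  1.23467748]
```

View pics/top0.png

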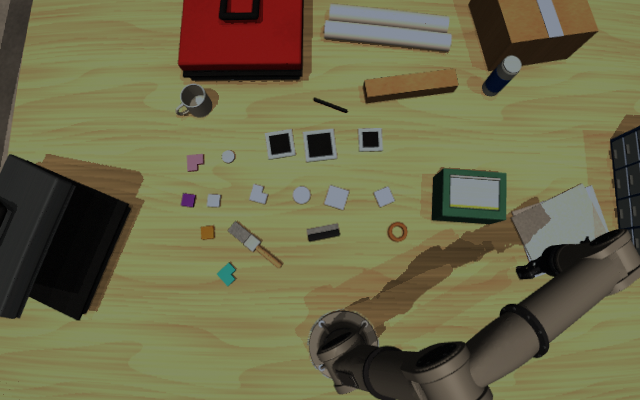

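View pics/scene0.png

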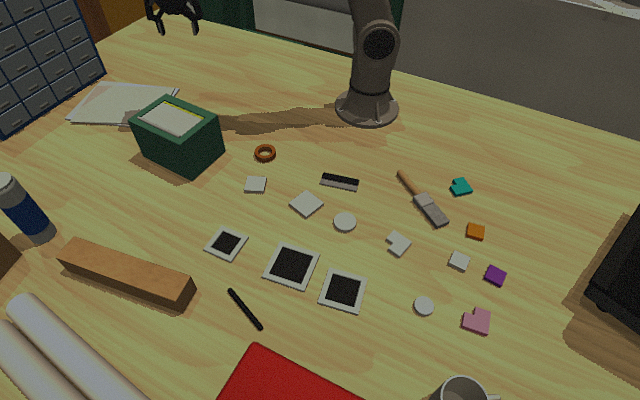

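Top view: the broken tile is at (259,194), the discs at (302,195) and (228,156), and the whole white squares at (214,200), (337,197) and (384,197). The nests are at (280,144), (320,145) and (370,139), and the bin at (470,192). The scene view shows the same objects. Next I'll segment both views and triangulate.

```bash
cat > h.py <<'E'
import numpy as np,cv2
from scipy.spatial.transform import Rotation as Ro
def K(d): return np.array([[d["fx"],0,d["cx"]],[0,d["fy"],d["cy"]],[0,0,1.]])
def ray(d,px):
    u=cv2.undistortPoints(np.float64(px).reshape(-1,1,2),K(d),d["dist_coeffs"]).reshape(-1,2)
    v=np.c_[u,np.ones(len(u))]@d["R"]; return -d["R"].T@d["t"],v
def onplane(d,px,z):
    c,v=ray(d,px); return c+v*((z-c[2])/v[:,2])[:,None]
def tri(d1,p1,d2,p2):
    c1,v1=ray(d1,p1);c2,v2=ray(d2,p2);v1=v1[0];v2=v2[0]
    s=np.linalg.lstsq(np.c_[v1,-v2],c2-c1,rcond=None)[0]
    a=c1+s[0]*v1;b=c2+s[1]*v2;return (a+b)/2,np.linalg.norm(a-b)
def proj(d,P): 
    return cv2.projectPoints(np.float64(P).reshape(-1,1,3),cv2.Rodrigues(d["R"])[0],d["t"],K(d),np.float64(d["dist_coeffs"]))[0].reshape(-1,2)
def wristpose(d,s):
    T=np.eye(4);T[:3,:3]=Ro.from_rotvec(s["ee_rot"]).as_matrix();T[:3,3]=s["eef_pos"]
    M=np.linalg.inv(T@d["mount"]);d["R"]=M[:3,:3];d["t"]=M[:3,3];return d
def white(img,lo=110,sat=60):
    h=cv2.cvtColor(img,cv2.COLOR_RGB2HSV);return ((h[...,2]>lo)&(h[...,1]<sat)).astype(np.uint8)*255
def blobs(img,amin,amax,**k):
    c,_=cv2.findContours(white(img,**k),cv2.RETR_EXTERNAL,cv2.CHAIN_APPROX_NONE)
    return [x for x in c if amin<cv2.contourArea(x)<amax]
E
python3 - <<'E'
from h import *
D={n:dict(np.load(n+"0.npz")) for n in("top","scene")}
im=D["top"]["image"]
for p in [(337,197),(384,197),(214,200),(302,195),(280,133),(320,165),(470,192),(470,172)]: print(p,im[p[1],p[0]],cv2.cvtColor(im[p[1]:p[1]+1,p[0]:p[0]+1],cv2.COLOR_RGB2HSV)[0,0])
for n,(a,b) in dict(top=(80,1500),scene=(80,2500)).items():
    d=D[n];print(n)
    for c in blobs(d["image"],a,b):
        m=cv2.moments(c);u=(m["m10"]/m["m00"],m["m01"]/m["m00"])
        z=d["range_z"][int(u[1]),int(u[0])]
        w=onplane(d,c[:,0],.012);r=cv2.minAreaRect(np.float32(w[:,:2]*1000))
        wc=onplane(d,[u],.012)[0]
        v=ray(d,[u]);P=v[0]+v[1][0]*z
        print(np.round(u,1),"ctr",np.round(wc[:2],4),"rect",np.round(r[0],1),np.round(r[1],1),round(r[2],1),"depthP",np.round(P,3))
E
```

```text
(337, 197) [134 142 155] [109  35 155]
(384, 197) [133 142 155] [108  36 155]
(214, 200) [134 142 151] [106  29 151]
(302, 195) [133 142 154] [107  35 154]
(280, 133) [127 134 133] [ 86  13 134]
(320, 165) [133 137  88] [ 32  91 137]
(470, 192) [133 142 144] [ 95  19 144]
(470, 172) [41 75 54] [ 71 116  75]
top
[454.8 387.3] ctr [-0.132 -0.342] rect [-137.1 -341.8] [89.5 44. ] 25.5 depthP [ 0.06  -0.129  0.743]
[445.  369.3] ctr [-0.0768 -0.312 ] rect [ -76.9 -311.8] [28.6 48.5] 24.7 depthP [ 0.086 -0.114  0.743]
[624.6 259.2] ctr [ 0.2502 -0.9283] rect [ 249.7 -928.4] [77.4 29.9] 28.5 depthP [ 0.242 -0.485  0.633]
[251.5 242.7] ctr [0.3079 0.2821] rect [307.8 282. ] [35.8 38. ] 52.2 depthP [0.307 0.281 0.022]
[212.6 200.3] ctr [0.4401 0.4091] rect [441.  409.3] [39.6 41.7] 85.9 depthP [0.44 0.41 0.01]
[383.9 196.2] ctr [ 0.4555 -0.1309] rect [ 455.9 -130.5] [54.  53.2] 21.9 depthP [ 0.456 -0.131  0.011]
[300.9 194.4] ctr [0.4603 0.1303] rect [459.9 130. ] [51.6 55.8] 45.9 depthP [0.461 0.13  0.01 ]
[336.1 196.9] ctr [0.4526 0.0197] rect [452.9  19.9] [65.7 65.4] 72.0 depthP [0.452 0
[... 1512 characters left out ...]
0.6] ctr [0.463  0.1323] rect [462.4 131.8] [51.6 51.6] 27.5 depthP [0.461 0.132 0.01 ]
[423.7 198.4] ctr [0.3043 0.2829] rect [304.1 282.6] [36.5 38.5] 51.2 depthP [0.312 0.283 0.02 ]
[305.8 202.6] ctr [0.4565 0.0224] rect [455.5  22.1] [64.  63.2] 72.6 depthP [0.455 0.021 0.01 ]
[254.9 183.1] ctr [ 0.4598 -0.127 ] rect [ 459.3 -127.4] [50.9 51.2] 23.8 depthP [ 0.457 -0.129  0.009]
[  4.3 178.5] ctr [ 0.763  -0.7443] rect [ 761.3 -743.5] [68. 26.] 56.4 depthP [ 0.818 -0.491  0.187]
[170.3 119.1] ctr [ 0.355  -0.5066] rect [ 353.2 -514.4] [183.2  97.9] 86.3 depthP [ 0.455 -0.377  0.127]
[610.4   7.3] ctr [-1.4017  0.7804] rect [-1423.2   729.8] [188.1 398. ] 1.1 depthP [-0.84   0.672  0.184]
```

Run:
```python
from h import *
D={n:dict(np.load(n+"0.npz")) for n in("top","scene")}
T,S=D["top"],D["scene"]
# measured centroid pairs -> triangulate
prs=dict(med=((383.9,196.2),(254.9,183.1)),large=((336.1,196.9),(305.8,202.6)),small=((212.6,200.3),(459.5,259.7)),broken=((257.5,194.1),(398.2,242.4)),dL=((300.9,194.4),(344.7,220.6)),dS=((227.4,155.8),(423.9,304.9)),nM=((279.6,143.5),(342.9,289.9)),nL=((319.4,144.6),(290.9,265.1)),nS=((370,139),(225.5,242.6)))
for k,(a,b) in prs.items():
    P,e=tri(T,[a],S,[b]);print(k,np.round(P*1000,1),round(e*1000,1))
# bin: pixels at height ~.13
for d in(T,S):
    v,u=np.mgrid[:400,:640];px=np.c_[u.ravel(),v.ravel()];c,r=ray(d,px);P=c+r*d["range_z"].ravel()[:,None]
    m=(abs(P[:,2]-.13)<.006)&(abs(P[:,0]-.46)<.12)&(abs(P[:,1]+.38)<.15)
    mm=m.reshape(400,640).astype(np.uint8);n,l,st,_=cv2.connectedComponentsWithStats(mm);j=1+np.argmax(st[1:,4])
    q=P[(l==j).ravel()];print("bin",cv2.minAreaRect(np.float32(q[:,:2]*1000)),q[:,2].mean())
    cs=blobs(d["image"],80,2500)
    for c_ in cs:
        w=onplane(d,c_[:,0],.13)
        if abs(w[:,0].mean()-.46)<.06 and abs(w[:,1].mean()+.38)<.06: print("flap",cv2.minAreaRect(np.float32(w[:,:2]*1000)))
    c_=min(cs,key=lambda c_:np.linalg.norm(onplane(d,c_[:,0],.012).mean(0)[:2]-[.461,.267]))
    w=onplane(d,c_[:,0],.012)[:,:2];r=cv2.minAreaRect(np.float32(w*1000));bx=cv2.boxPoints(r)
    M=cv2.moments(np.float32(w*1000));cen=np.array([M["m10"],M["m01"]])/M["m00"]
    print("broken box",bx.round(1).tolist(),"cen",cen.round(1),"dist to corner",[round(np.min(np.linalg.norm(w*1000-b,axis=1)),1) for b in bx])
```

```text
med [ 456.  -130.9    6.4] 1.4
large [453.2  20.1   7.2] 0.9
small [440.9 410.    8.2] 0.1
broken [461.  268.2   8.7] 1.3
dL [460.6 131.    8.5] 1.0
dS [585.2 368.5   9.2] 0.9
nM [627.6 202.5   2.6] 1.9
nL [624.8  73.7   0.9] 1.3
nS [644.  -90.1   2.7] 0.9
bin ((446.08953857421875, -381.47576904296875), (192.09742736816406, 141.10272216796875), 85.86396789550781) 0.12969978675388216
flap ((453.6141662597656, -381.5953063964844), (147.18710327148438, 86.96187591552734), 86.2196044921875)
broken box [[429.0, 246.6999969482422], [481.0, 231.10000610351562], [496.1000061035156, 281.29998779296875], [444.1000061035156, 296.8999938964844]] cen [460.7 267.1] dist to corner [np.float64(3.4), np.float64(19.2), np.float64(3.4), np.float64(3.4)]
bin ((446.75213623046875, -379.3475646972656), (197.12705993652344, 144.0537872314453), 86.40454864501953) 0.12722432610824602
flap ((456.3141174316406, -380.3511657714844), (153.65386962890625, 82.06525421142578), 86.2610092163086)
broken box [[433.29998779296875, 246.1999969482422], [484.70001220703125, 234.3000030517578], [496.29998779296875, 284.5], [444.79998779296875, 296.29998779296875]] cen [462.5 268.7] dist to corner [np.float64(1.9), np.float64(19.3), np.float64(2.3), np.float64(2.0)]
```

step_arm(targets="0.6 1 0 0 0 0;0.6 1 0 0 0 0;0.6 1 0 0 0 0;0.6 1 0 0 0 0;0.6 1 0 0 0 0;0.6 1 0 0 0 0;0.6 1 0 0 0 0;0.6 1 0 0 0 0")

```text
time_s: 0.9
eef_pos: [0.3667, -0.2903, 0.2389]
ee_rot: [-3.056, -0.723, 0.001]
contact_force: [-1.0, -0.5, -0.4]
width: 0.0854
finger_force: 0.0
```

step_arm(targets="0.6 1 0 0 0 0;0.6 1 0 0 0 0;0.6 1 0 0 0 0;0.6 1 0 0 0 0;0.6 1 0 0 0 0;0 0 0 0 0 0;0 0 0 0 0 0")

```text
time_s: 1.6
eef_pos: [0.4414, -0.1661, 0.2389]
ee_rot: [-3.056, -0.727, 0.002]
contact_force: [-1.4, -1.3, -0.8]
width: 0.0856
finger_force: 0.0
```

```bash
cat >> h.py <<'E'
def wshot(name,z=.012,amin=300,amax=60000,lo=110):
    from station import bot,cams
    s=bot.sense();d=wristpose(cams.get_image("wrist"),s);np.savez(name+".npz",**d)
    cv2.imwrite(f"pics/{name}.png",d["image"][:,:,::-1])
    print("tcp",s["eef_pos"].round(4),s["ee_rot"].round(3))
    for c in blobs(d["image"],amin,amax,lo=lo):
        x,y,w_,h_=cv2.boundingRect(c)
        w=onplane(d,c[:,0],z)[:,:2]*1000;r=cv2.minAreaRect(np.float32(w));M=cv2.moments(np.float32(w))
        print("px",(x,y,w_,h_),"rect",np.round(r[0],1),np.round(r[1],1),round(r[2],1),"cen",np.round([M["m10"]/M["m00"],M["m01"]/M["m00"]],1))
    return d
E
python3 -c "
from h import *
d=wshot('w1');print(-d['R'].T@d['t'],d['mount'].round(3))"
```

```text
tcp [ 0.4414 -0.1661  0.2389] [-3.056e+00 -7.270e-01  2.000e-03]
px (610, 333, 30, 56) rect [ 391.3 -671.3] [105.9  42.3] 45.0 cen [ 402.2 -669.9]
px (468, 216, 172, 128) rect [ 437.1 -501.4] [221.6 118.8] 86.1 cen [ 446.5 -492.9]
px (61, 132, 87, 37) rect [358.5  58.8] [18.1 97.4] 11.6 cen [358.3  58.9]
px (274, 121, 49, 50) rect [ 457.7 -131. ] [51.3 51.6] 23.0 cen [ 457.6 -131. ]
px (127, 39, 83, 88) rect [454.9  17.9] [63.4 63.7] 72.4 cen [454.8  18. ]
px (45, 0, 52, 58) rect [462.2 128. ] [54.3 54.2] 15.9 cen [462.2 128.1]
[ 0.50576146 -0.13459449  0.37291047] [[-0.001 -0.959 -0.282  0.072]
 [ 1.    -0.001  0.     0.001]
 [-0.001 -0.282  0.959 -0.134]
 [ 0.     0.     0.     1.   ]]
```

View pics/w1.png

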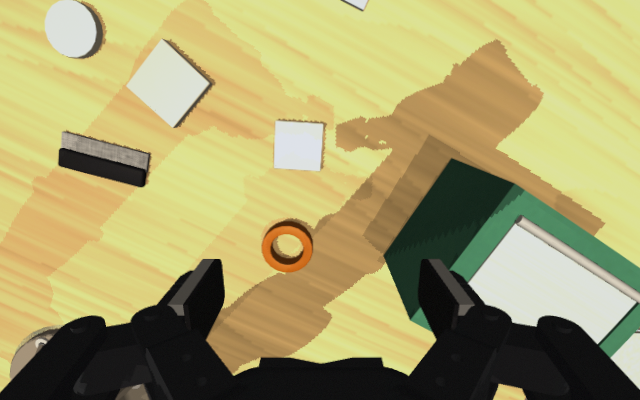

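The wrist view shows the medium tile at (299,145), the large at (169,83), the large disc at (74,28), the ring at (287,246), and the bin at right. The fingertips' top inner corners are at about (222,260) and (420,262). I'll use those to work out the tip height.

Run:
```python
from h import *
d=dict(np.load("w1.npz"));M=np.linalg.inv(d["mount"])
d["R"]=M[:3,:3];d["t"]=M[:3,3]
for z in(-.01,-.005,0,.004,.008): print(z,proj(d,[[.011,.0428,z],[.011,-.0428,z],[-.011,.0428,z]]).round(0).tolist())
```

```text
-0.01 [[423.0, 260.0], [215.0, 260.0], [418.0, 306.0]]
-0.005 [[420.0, 255.0], [219.0, 255.0], [415.0, 300.0]]
0 [[416.0, 250.0], [222.0, 250.0], [412.0, 294.0]]
0.004 [[414.0, 246.0], [224.0, 246.0], [410.0, 289.0]]
0.008 [[412.0, 243.0], [227.0, 243.0], [408.0, 285.0]]
```

step_arm(targets="0.64 0.7 -1 0 0 -0.05;0 0.7 -1 0 0 0;0 0 -1 0 0 0;0 0 -1 0 0 0;0 0 -1 0 0 0;0 0 -1 0 0 0;0 0 0 0 0 0", jaw=1)

```text
time_s: 2.35
eef_pos: [0.4536, -0.1326, 0.0861]
ee_rot: [-3.081, -0.598, 0.013]
contact_force: [-1.8, 0.6, 0.5]
width: 0.0852
finger_force: 0.0
```

step_arm(targets="0.12 0.06 -1 0 0 0;0 0 -1 0 0 0;0 0 -0.6 0 0 0;0 0 -0.2 0 0 0;0 0 0 0 0 0;0 0 0 0 0 0")

```text
time_s: 2.95
eef_pos: [0.4616, -0.1309, 0.0206]
ee_rot: [3.082, 0.602, 0.003]
contact_force: [-1.0, 0.7, -0.2]
width: 0.0853
finger_force: 0.0
```

step_arm(targets="-0.16 0 -0.3 0 0 0;0 0 -0.1 0 0 0;0 0 0 0 0 0;0 0 0 0 0 0")

```text
time_s: 3.35
eef_pos: [0.4566, -0.1301, 0.0094]
ee_rot: [3.083, 0.603, 0.0]
contact_force: [-0.4, -0.1, 0.6]
width: 0.0851
finger_force: 0.0
```

step_arm(targets="0 0 0 0 0 0;0 0 0 0 0 0;0 0 0 0 0 0;0 0 0 0 0 0;0 0 0 0 0 0;0 0 0 0 0 0", jaw=-1, newtons=40)

```text
time_s: 3.95
eef_pos: [0.4571, -0.1302, 0.0097]
ee_rot: [3.083, 0.603, 0.001]
contact_force: [0.7, 0.2, 3.9]
width: 0.0505
finger_force: 42.1
```

```bash
python3 -c "
from h import *
d=wshot('w2')"
```

```text
tcp [ 0.4571 -0.1302  0.0097] [3.083e+00 6.030e-01 1.000e-03]
px (260, 217, 121, 106) rect [ 458.6 -130.4] [51.2 50.8] 22.7 cen [ 458.5 -130.4]
px (0, 79, 85, 173) rect [451.9   7. ] [40.  63.2] 72.7 cen [ 4.557e+02 -3.000e-01]
```

View pics/w2.png

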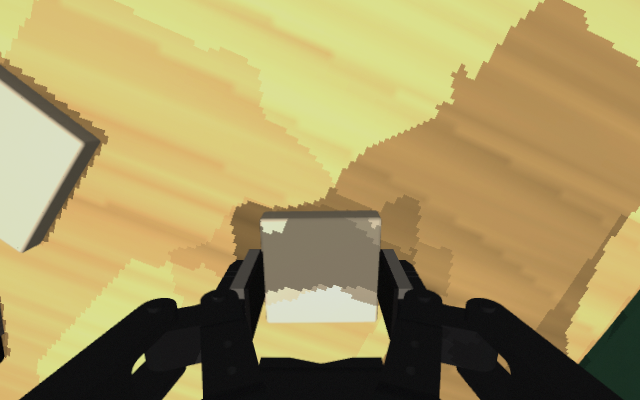

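step_arm(targets="0 0 0.4 0 0 0;0 0 1 0 0 0;0 0 1 0 0 0;0.4 0.9 1 0 0 -0.0725;0.5 0.95 1 0 0 -0.0725;0.5 0.95 0.6 0 0 0;0.5 0.95 0 0 0 0;0.5 0.95 0 0 0 0")

```text
time_s: 4.8
eef_pos: [0.5169, -0.0117, 0.1352]
ee_rot: [3.131, 0.249, 0.001]
contact_force: [0.6, 0.1, -1.1]
width: 0.0507
finger_force: 41.9
```

step_arm(targets="0.5 0.95 0 0 0 0;0.5 0.95 0 0 0 0;0.5 0.95 0 0 0 0;0.5 0.95 0 0 0 0;0.5 0.95 0 0 0 0;0.5 0.95 0 0 0 0;0.4 0.95 0 0 0 0;0 0 0 0 0 0")

```text
time_s: 5.6
eef_pos: [0.601, 0.1593, 0.134]
ee_rot: [-3.126, -0.258, 0.001]
contact_force: [-0.8, 0.2, -0.5]
width: 0.0508
finger_force: 41.9
```

step_arm(targets="0.4 0.9 0 0 0 0;0.4 0.7 0 0 0 0;0 0 0 0 0 0;0 0 0 0 0 0;0 0 0 0 0 0")

```text
time_s: 6.1
eef_pos: [0.6212, 0.1914, 0.134]
ee_rot: [3.13, 0.246, -0.002]
contact_force: [-0.6, -1.0, -0.7]
width: 0.0505
finger_force: 41.9
```

```bash
python3 -c "
from h import *
d=wshot('w3',z=.007)"
```

```text
tcp [0.6212 0.1914 0.134 ] [ 3.13e+00  2.46e-01 -2.00e-03]
px (439, 364, 41, 36) rect [445.6  29.7] [60.6 32.9] 44.9 cen [449.1  27.6]
px (330, 344, 55, 20) rect [475.2 131.5] [21.4 52.3] 5.8 cen [475.8 132.5]
px (47, 321, 42, 39) rect [439.7 410.9] [40.5 42. ] 84.1 cen [441.8 412.6]
px (78, 183, 50, 49) rect [584.6 369.2] [41.5 42.2] 40.7 cen [584.7 369.2]
px (589, 173, 51, 89) rect [644.1 -77.2] [77.2 51.6] 2.5 cen [636.5 -66.5]
px (396, 152, 134, 118) rect [625.3  74. ] [100.9 100.9] 6.6 cen [625.9  73.3]
px (251, 132, 130, 191) rect [588.9 187. ] [171.8 103.3] 9.7 cen [572.  184.8]
```

View pics/w3.png

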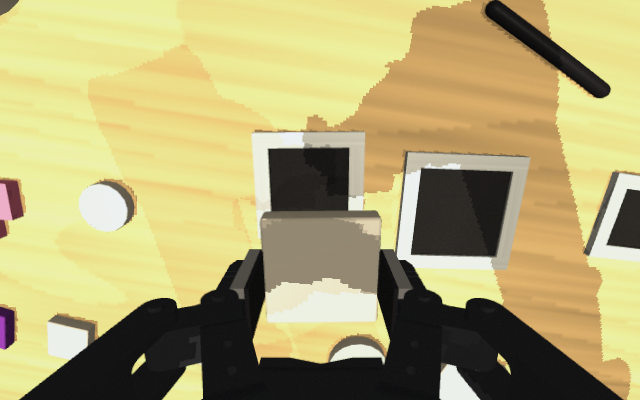

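The held tile stays square in the jaws. The medium nest's far corners are at (253,133) and (364,131), and the large nest is at (463,210).

Run:
```python
from h import *
d=dict(np.load("w3.npz"))
a,b=onplane(d,[(252.5,132),(364.5,131)],.007)[:,:2]
e=a-b;e/=np.linalg.norm(e);n=np.array([e[1],-e[0]]);n*=-np.sign(n[0])
print("edge",a,b,np.linalg.norm(a-b),np.degrees(np.arctan2(e[1],e[0]))-90,"nest c",(a+b)/2+n*.044)
t=onplane(d,[(261,217),(380,217),(377,321),(267,322)],.134-.0097+.012)[:,:2];print("tile",t.mean(0),[np.linalg.norm(t[i]-t[i-1]).round(4) for i in range(4)])
```

```text
edge [0.66523369 0.25056464] [0.6793143  0.16532579] 0.08639401275999571 9.379985530662239 nest c [0.62886232 0.20077404]
tile [0.62298046 0.19070874] [np.float64(0.0515), np.float64(0.0498), np.float64(0.051), np.float64(0.0511)]
```

step_arm(targets="0.22 0.42 -1 0 0 0;0 0 -1 0 0 0;0 0 -1 0 0 0;0 0 -0.8 0 0 0;0 0 0 0 0 0;0 0 0 0 0 0")

```text
time_s: 6.75
eef_pos: [0.6271, 0.203, 0.0396]
ee_rot: [3.131, 0.247, -0.001]
contact_force: [1.7, -0.8, -0.4]
width: 0.0513
finger_force: 41.9
```

step_arm(targets="0 -0.04 -0.5 0 0 0;0 0 -0.3 0 0 0;0 0 -0.1 0 0 0;0 0 -0.04 0 0 0;0 0 0 0 0 0;0 0 0 0 0 0")

```text
time_s: 7.35
eef_pos: [0.6273, 0.2033, 0.0162]
ee_rot: [-3.131, -0.249, -0.001]
contact_force: [0.2, 0.2, -0.5]
width: 0.0506
finger_force: 41.9
```

step_arm(targets="0 -0.04 -0.06 0 0 0;0 0 -0.04 0 0 0;0 0 0 0 0 0;0 0 0 0 0 0")

```text
time_s: 7.75
eef_pos: [0.6273, 0.202, 0.0138]
ee_rot: [3.132, 0.249, 0.001]
contact_force: [-1.5, 0.1, 2.1]
width: 0.0509
finger_force: 42.2
```

step_arm(targets="0 0 0 0 0 0;0 0 0 0 0 0;0 0 0 0 0 0;0 0 0.3 0 0 0;0 0 1 0 0 0;0 0 1 0 0 0;0 0 1 0 0 0;0 0 1 0 0 0", jaw=1)

```text
time_s: 8.55
eef_pos: [0.6271, 0.2022, 0.1224]
ee_rot: [-3.131, -0.249, -0.001]
contact_force: [0.1, 0.9, 0.8]
width: 0.0855
finger_force: 0.0
```

step_arm(targets="-0.9 -0.9 0.4 0 0 0.09;-0.9 -0.9 0 0 0 0.09;-0.9 -0.9 0 0 0 0.09;-0.9 -0.9 0 0 0 0.09;-0.9 -0.9 0 0 0 0.09;-0.9 -0.9 0 0 0 0.09;-0.9 -0.9 0 0 0 0.09;0 -0.5 0 0 0 0.06")

```text
time_s: 9.35
eef_pos: [0.4663, 0.0299, 0.1308]
ee_rot: [2.551, 1.832, -0.006]
contact_force: [0.5, -0.1, 0.2]
width: 0.0858
finger_force: 0.0
```

step_arm(targets="0 0 0 0 0 0;0 0 0 0 0 0;0 0 0 0 0 0")

```text
time_s: 9.65
eef_pos: [0.4702, 0.0335, 0.1312]
ee_rot: [-2.554, -1.829, -0.002]
contact_force: [0.0, 0.1, 0.6]
width: 0.0852
finger_force: 0.0
```

```bash
python3 -c "
from h import *
d=wshot('w4')"
```

```text
tcp [0.4702 0.0335 0.1312] [-2.554e+00 -1.829e+00 -2.000e-03]
px (504, 212, 96, 102) rect [641.4 -86.4] [74.7 75.4] 1.9 cen [641.5 -86.5]
px (266, 182, 81, 76) rect [454.3  20.1] [63.5 63.1] 72.7 cen [454.3  20. ]
px (130, 151, 90, 108) rect [358.9  64.3] [18.2 96.9] 12.0 cen [358.8  64.6]
px (229, 42, 76, 80) rect [462.  129.2] [54.3 54.4] 70.8 cen [462.1 129.6]
px (414, 0, 164, 173) rect [622.4  73.4] [98.4 98.2] 7.0 cen [622.1  73.1]
```

View pics/w4.png

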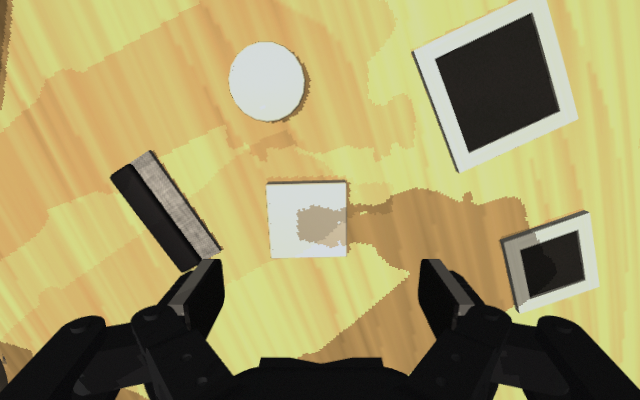

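The large tile is centred at (307,220), at (0.4543, 0.020), with the disc at (267,80) and the eraser block at (165,210), both clear of the finger paths.

step_arm(targets="-0.64 -0.54 -0.6 0 0 0.014;0 0 -1 0 0 0;0 0 -1 0 0 0;0 0 -1 0 0 0;0 0 -0.5 0 0 0;0 0 0 0 0 0;0 0 0 0 0 0")

```text
time_s: 10.4
eef_pos: [0.4543, 0.0193, 0.0288]
ee_rot: [2.533, 1.857, 0.002]
contact_force: [0.6, -0.8, -0.6]
width: 0.0853
finger_force: 0.0
```

step_arm(targets="0 0 -0.5 0 0 0;0 0 -0.3 0 0 0;0 0 0 0 0 0;0 0 0 0 0 0")

```text
time_s: 10.8
eef_pos: [0.4534, 0.0186, 0.0082]
ee_rot: [-2.534, -1.856, 0.001]
contact_force: [-0.3, 0.1, -0.4]
width: 0.0851
finger_force: 0.0
```

step_arm(targets="0 0 0 0 0 0;0 0 0 0 0 0;0 0 0 0 0 0;0 0 0 0 0 0;0 0 0 0 0 0", jaw=-1, newtons=40)

```text
time_s: 11.3
eef_pos: [0.454, 0.0186, 0.009]
ee_rot: [2.534, 1.856, 0.001]
contact_force: [-0.5, -0.2, 5.7]
width: 0.0627
finger_force: 43.6
```

step_arm(targets="0 0 0.4 0 0 0;0 0 1 0 0 0;0 0 1 0 0 0.09;1 0.3 1 0 0 0.09;1 0.3 0.2 0 0 0.09;1 0.3 0 0 0 0;1 0.3 0 0 0 0;1 0.3 0 0 0 0")

```text
time_s: 12.1
eef_pos: [0.5793, 0.056, 0.0986]
ee_rot: [-2.087, -2.348, 0.0]
contact_force: [1.1, -0.0, -1.4]
width: 0.0625
finger_force: 44.5
```

step_arm(targets="1 0.3 0 0 0 0;0.86 0.38 0 0 0 0;0 0 0 0 0 0;0 0 0 0 0 0;0 0 0 0 0 0")

```text
time_s: 12.6
eef_pos: [0.624, 0.0725, 0.0981]
ee_rot: [-2.087, -2.348, 0.002]
contact_force: [0.3, -0.7, -0.8]
width: 0.0624
finger_force: 44.5
```

```bash
python3 -c "
from h import *
d=wshot('w5',z=.007)"
```

```text
tcp [0.624  0.0725 0.0981] [-2.087e+00 -2.348e+00  2.000e-03]
px (245, 199, 152, 133) rect [629.4  25.9] [107.4 109.8] 6.9 cen [626.2  26.8]
px (248, 138, 149, 61) rect [621.7 102. ] [99.9 41.6] 6.7 cen [620.2 109.6]
px (44, 56, 82, 87) rect [459.2 129.9] [56.  55.2] 6.0 cen [459.2 129.8]
px (309, 0, 89, 57) rect [630.3 192.7] [53.8 32.2] 9.5 cen [629.9 192.3]
px (280, 0, 145, 90) rect [631.4 183.3] [87.7 52.4] 9.1 cen [632.  175.1]
```

View pics/w5.png

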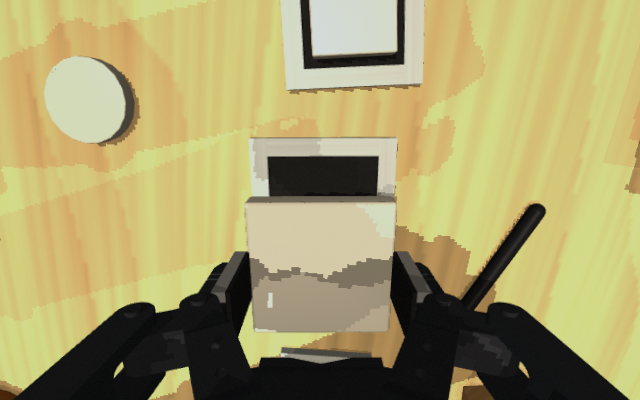

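The medium tile sits inside its recess at (355,25). The large nest's far edge runs (249,138)–(397,138), and the held tile is parallel to it.

Run:
```python
from h import *
d=dict(np.load("w5.npz"))
t=onplane(d,[(246,203),(396,202),(389,330),(254,332)],.101)[:,:2];print("tile",t.mean(0),[np.linalg.norm(t[i]-t[i-1]).round(4) for i in range(4)])
```

```text
tile [0.6242413  0.07403019] [np.float64(0.063), np.float64(0.0617), np.float64(0.0622), np.float64(0.0632)]
```

step_arm(targets="0.02 0 -1 0 0 0;0 0 -1 0 0 0;0 0 -0.8 0 0 0;0 0 0 0 0 0;0 0 0 0 0 0")

```text
time_s: 13.15
eef_pos: [0.6252, 0.0727, 0.0287]
ee_rot: [-2.087, -2.348, 0.001]
contact_force: [0.9, 0.8, -1.1]
width: 0.0622
finger_force: 44.5
```

Tile and nest line up within 1 mm. Contact is expected at about z 0.0130.

step_arm(targets="0 -0.02 -0.3 0 0 0;0 0 -0.16 0 0 0;0 0 -0.06 0 0 0;0 0 -0.04 0 0 0;0 0 -0.04 0 0 0;0 0 0 0 0 0;0 0 0 0 0 0")

```text
time_s: 13.85
eef_pos: [0.6257, 0.0727, 0.0134]
ee_rot: [2.087, 2.348, 0.0]
contact_force: [0.7, 0.5, -1.6]
width: 0.0624
finger_force: 44.5
```

step_arm(targets="0 0 -0.04 0 0 0;0 0 0 0 0 0;0 0 0 0 0 0")

```text
time_s: 14.15
eef_pos: [0.6258, 0.0727, 0.0132]
ee_rot: [2.086, 2.348, 0.001]
contact_force: [-2.0, -1.3, 5.9]
width: 0.062
finger_force: 45.2
```

step_arm(targets="0 0 0 0 0 0;0 0 0 0 0 0;0 0 0 0 0 0;0 0 0.3 0 0 0;0 0 1 0 0 0;0 0 1 0 0 0;0 0 1 0 0 0;0 0 1 0 0 0", jaw=1)

```text
time_s: 14.95
eef_pos: [0.6256, 0.0727, 0.1213]
ee_rot: [2.086, 2.348, 0.001]
contact_force: [1.0, 0.3, -0.6]
width: 0.0851
finger_force: 0.0
```

step_arm(targets="-0.5 0.95 0.4 0 0 -0.065;-0.5 0.95 0 0 0 -0.065;-0.5 0.95 0 0 0 0;-0.5 0.95 0 0 0 0;-0.5 0.95 0 0 0 0;-0.5 0.95 0 0 0 0;-0.5 0.95 0 0 0 0;-0.5 0.95 0 0 0 0")

```text
time_s: 15.75
eef_pos: [0.5251, 0.2637, 0.1304]
ee_rot: [2.315, 2.123, 0.001]
contact_force: [0.7, -0.8, -0.6]
width: 0.0851
finger_force: 0.0
```

step_arm(targets="-0.6 0.95 0 0 0 0;-0.6 0.95 0 0 0 0;-0.6 0.95 0 0 0 0;-0.6 0.95 0 0 0 0;-0.6 0.6 0 0 0 0;-0.1 0 0 0 0 0;0 0 0 0 0 0;0 0 0 0 0 0")

```text
time_s: 16.55
eef_pos: [0.4498, 0.3708, 0.1298]
ee_rot: [2.317, 2.119, -0.0]
contact_force: [-0.2, -0.2, 0.2]
width: 0.0852
finger_force: 0.0
```

```bash
python3 -c "
from h import *
d=wshot('w6')"
```

```text
tcp [0.4498 0.3708 0.1298] [ 2.317  2.119 -0.   ]
px (511, 303, 56, 22) rect [636.4 244.8] [50.9 16.7] 6.3 cen [637.8 246.4]
px (314, 285, 69, 55) rect [464.  263.8] [52.3 52.8] 75.7 cen [462.  267.1]
px (161, 228, 72, 61) rect [339.9 320.6] [63.8 37.5] 51.4 cen [340.9 331.8]
px (466, 164, 52, 50) rect [585.3 367.3] [39.8 40.6] 84.8 cen [585.1 367.3]
px (280, 127, 53, 52) rect [442.7 408.3] [38.9 38.8] 85.4 cen [443.  408.3]
```

View pics/w6.png

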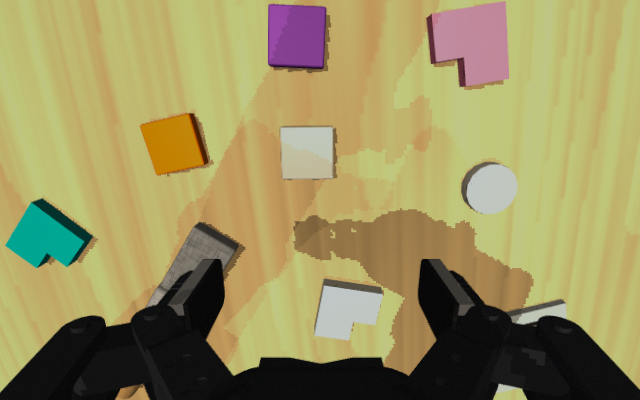

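The small white tile is at (307,153), at (0.4425, 0.409). The orange tile at (174,143) and the purple one at (298,37) are clear of the closing line. The broken tile is at (348,310), with its notch at lower right.

step_arm(targets="-0.3 0.76 0 0 0 0;0 0.76 -1 0 0 0;0 0 -1 0 0 0;0 0 -1 0 0 0;0 0 -0.8 0 0 0;0 0 0 0 0 0;0 0 0 0 0 0", jaw=0.5)

```text
time_s: 17.3
eef_pos: [0.4417, 0.4097, 0.0349]
ee_rot: [2.317, 2.121, -0.0]
contact_force: [0.3, 0.2, 0.8]
width: 0.064
finger_force: 0.0
```

step_arm(targets="0.02 0 -0.5 0 0 0;0 0 -0.3 0 0 0;0 0 -0.1 0 0 0;0 0 0 0 0 0;0 0 0 0 0 0")

```text
time_s: 17.8
eef_pos: [0.4411, 0.4108, 0.0125]
ee_rot: [-2.315, -2.123, -0.001]
contact_force: [-0.1, -0.7, -0.1]
width: 0.0643
finger_force: 0.0
```

step_arm(targets="0 0 0 0 0 0;0 0 0 0 0 0;0 0 0 0 0 0;0 0 0 0 0 0;0 0 0 0 0 0", jaw=-1, newtons=40)

```text
time_s: 18.3
eef_pos: [0.4415, 0.4112, 0.013]
ee_rot: [-2.315, -2.123, -0.002]
contact_force: [-0.9, -0.3, 4.6]
width: 0.0382
finger_force: 40.6
```

step_arm(targets="0 0 0.4 0 0 0;0 0 1 0 0 0;0 0 1 0 0 0.065;0.4 -1 1 0 0 0;0.4 -1 0.6 0 0 0;0.4 -1 0 0 0 0;0.4 -1 0 0 0 0;0.4 -1 0 0 0 0")

```text
time_s: 19.1
eef_pos: [0.4911, 0.2842, 0.1126]
ee_rot: [2.204, 2.239, -0.001]
contact_force: [-0.3, 0.2, 0.4]
width: 0.0388
finger_force: 40.3
```

step_arm(targets="0.4 -1 0 0 0 0;0.4 -1 0 0 0 0;0.4 -1 0 0 0 0;0.4 -1 0 0 0 0;0.4 -1 0 0 0 0;0.4 -1 0 0 0 0;0.4 -1 0 0 0 0;0.4 -1 0 0 0 0")

```text
time_s: 19.9
eef_pos: [0.5709, 0.0843, 0.1123]
ee_rot: [-2.204, -2.239, 0.001]
contact_force: [0.3, -0.7, -0.3]
width: 0.0384
finger_force: 40.3
```

step_arm(targets="0.4 -1 0 0 0 0;0.4 -1 0 0 0 0;0.4 -1 0 0 0 0;0.4 -1 0 0 0 0;0.4 -1 0 0 0 0;0 0 0 0 0 0;0 0 0 0 0 0;0 0 0 0 0 0")

```text
time_s: 20.7
eef_pos: [0.6204, -0.0376, 0.1123]
ee_rot: [-2.201, -2.24, -0.001]
contact_force: [-0.7, 1.0, -1.1]
width: 0.0387
finger_force: 40.3
```

```bash
python3 -c "
from h import *
d=wshot('w7',z=.007)"
```

```text
tcp [ 0.6204 -0.0376  0.1123] [-2.201e+00 -2.240e+00 -1.000e-03]
px (276, 223, 124, 88) rect [634.6 -90.6] [95.3 76.7] 1.3 cen [627.  -91.3]
px (277, 0, 108, 99) rect [626.4  72.7] [66.1 62.2] 6.6 cen [625.9  71.2]
px (250, 0, 159, 129) rect [626.4  64.3] [100.   82.7] 6.7 cen [626.2  51.1]
```

View pics/w7.png

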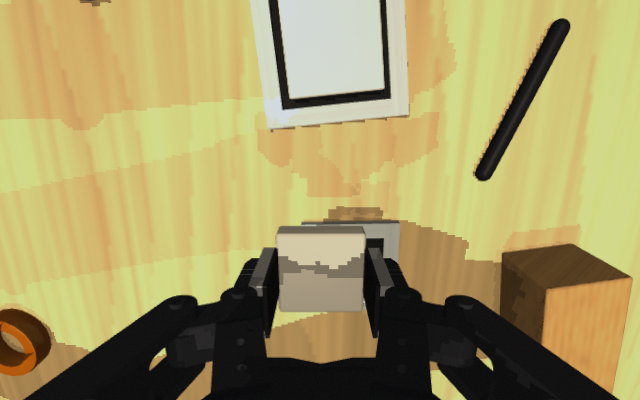

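The large tile is seated in its recess at (335,50). The small nest's far edge runs (302,222)–(399,222). The wood block's near corner, at about (547,290), has to be checked for clearance.

Run:
```python
from h import *
d=dict(np.load("w7.npz"))
a,b=onplane(d,[(302,222.5),(399.5,221.5)],.007)[:,:2];print(a,b,np.linalg.norm(a-b),np.degrees(np.arctan2(*(b-a)[::-1])))
e=(b-a)/np.linalg.norm(b-a);n=np.array([-e[1],e[0]]);print("nest c from edge",(a+b)/2-n*.038,"from right corner",b-e*.038-n*.038)
t=onplane(d,[(277,232),(366,231),(363,310),(281,311)],.1123-.001)[:,:2];print("tile",t.mean(0),[np.linalg.norm(t[i]-t[i-1]).round(4) for i in range(4)])
c,v=ray(d,[(547,290),(505,252)]);
for p,vv in zip([(547,290),(503,255)],v): print("block",c+vv*d["range_z"][p[1]+3,p[0]+3])
```

```text
[ 0.60653473 -0.05209773] [ 0.68098272 -0.05005719] 0.07447594988414802 1.570022222268708
nest c from edge [ 0.64479987 -0.08906319] from right corner [ 0.64403813 -0.08908407]
tile [ 0.62117636 -0.0388793 ] [np.float64(0.0398), np.float64(0.0387), np.float64(0.0397), np.float64(0.0386)]
block [ 0.76899378 -0.0778692   0.0590328 ]
block [ 0.76737196 -0.07412811  0.00772298]
```

step_arm(targets="0.46 -1 0 0 0 0;0.46 -1 -0.2 0 0 0;0 0 -1 0 0 0;0 0 -1 0 0 0;0 0 -0.8 0 0 0;0 0 0 0 0 0;0 0 0 0 0 0")

```text
time_s: 21.45
eef_pos: [0.644, -0.0881, 0.0376]
ee_rot: [-2.202, -2.24, -0.001]
contact_force: [0.3, 0.0, -0.3]
width: 0.0385
finger_force: 40.3
```

step_arm(targets="-0.02 0 -0.4 0 0 0;0 0 -0.25 0 0 0;0 0 -0.06 0 0 0;0 0 -0.04 0 0 0;0 0 -0.04 0 0 0;0 0 0 0 0 0;0 0 0 0 0 0")

```text
time_s: 22.15
eef_pos: [0.6438, -0.0894, 0.0178]
ee_rot: [2.204, 2.238, 0.001]
contact_force: [-0.7, -0.1, -1.3]
width: 0.0384
finger_force: 40.3
```

step_arm(targets="0 0.02 -0.04 0 0 0;0 0 0 0 0 0;0 0 0 0 0 0")

```text
time_s: 22.45
eef_pos: [0.6439, -0.0892, 0.017]
ee_rot: [2.204, 2.238, 0.0]
contact_force: [-0.6, -0.5, 1.5]
width: 0.0387
finger_force: 40.6
```

step_arm(targets="0 0 0 0 0 0;0 0 0 0 0 0;0 0 0 0 0 0;0 0 0.3 0 0 0;0 0 1 0 0 0;0 0 1 0 0 0;0 0 1 0 0 0;0 0 1 0 0 0", jaw=0.6)

```text
time_s: 23.25
eef_pos: [0.6436, -0.0888, 0.1257]
ee_rot: [2.204, 2.239, 0.001]
contact_force: [1.2, 0.0, -0.4]
width: 0.0681
finger_force: 0.0
```

step_arm(targets="-0.5 0.95 0.4 0 0 0.092;-0.5 0.95 0 0 0 0.092;-0.5 0.95 0 0 0 0.092;-0.5 0.95 0 0 0 0.092;-0.5 0.95 0 0 0 0.092;-0.5 0.95 0 0 0 0.092;-0.5 0.95 0 0 0 0.092;-0.5 0.95 0 0 0 0.092", jaw=1)

```text
time_s: 24.05
eef_pos: [0.5432, 0.102, 0.1347]
ee_rot: [0.613, 3.08, -0.0]
contact_force: [-0.2, 0.1, -0.3]
width: 0.0853
finger_force: 0.0
```

step_arm(targets="-0.5 0.95 0 0 0 0.092;-0.5 0.95 0 0 0 0;-0.5 0.95 0 0 0 0;-0.5 0.95 0 0 0 0;-0.5 0.6 0 0 0 0;-0.5 0 0 0 0 0;0 0 0 0 0 0;0 0 0 0 0 0")

```text
time_s: 24.85
eef_pos: [0.4693, 0.2106, 0.1345]
ee_rot: [0.399, 3.115, -0.001]
contact_force: [-0.4, -0.4, 0.4]
width: 0.0855
finger_force: 0.0
```

```bash
python3 -c "
from h import *
d=wshot('w8')"
```

```text
tcp [0.4693 0.2106 0.1345] [ 3.990e-01  3.115e+00 -1.000e-03]
px (319, 330, 70, 37) rect [627.1 200.4] [46.4 52.5] 10.0 cen [617.1 202.7]
px (207, 324, 62, 38) rect [589.7  98. ] [41.3 46.7] 6.7 cen [580.9 104. ]
px (294, 302, 118, 73) rect [623.4 201.6] [86.5 86.6] 9.4 cen [604.1 208.7]
px (504, 257, 45, 42) rect [585.  366.1] [39.6 41. ] 85.0 cen [585. 366.]
px (190, 181, 68, 64) rect [461.3 130.1] [54.9 53.9] 75.2 cen [461.  130.3]
px (352, 143, 69, 65) rect [463.9 263.1] [52.  51.3] 75.3 cen [462.  266.5]
px (47, 63, 113, 81) rect [356.   67.8] [17.7 97.2] 11.7 cen [356.   67.8]
px (398, 0, 80, 32) rect [360.9 322.3] [55.5 20.1] 76.4 cen [359.4 329.1]
```

View pics/w8.png

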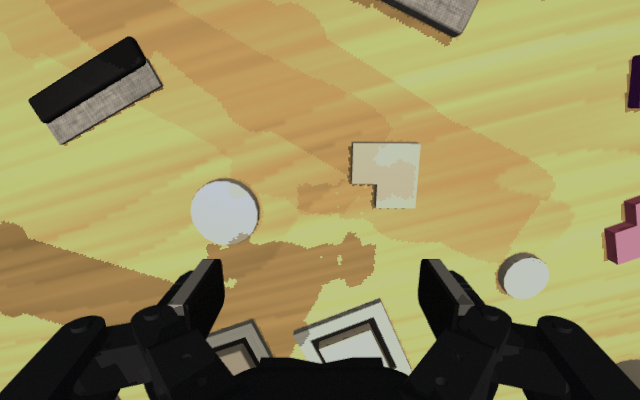

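The broken tile is at (386,175) with its notch at lower left, aligned with the jaws. I'll grip it 10 mm off centre, on the full-width side.

step_arm(targets="-0.3 1 0 0 0 0;-0.3 1 -0.6 0 0 0;0 0.2 -1 0 0 0;0 0 -1 0 0 0;0 0 -1 0 0 0;0 0 -0.5 0 0 0;0 0 0 0 0 0;0 0 0 0 0 0")

```text
time_s: 25.7
eef_pos: [0.4544, 0.2663, 0.0322]
ee_rot: [0.4, 3.115, 0.001]
contact_force: [0.4, 0.0, -0.2]
width: 0.0854
finger_force: 0.0
```

step_arm(targets="0 0 -0.5 0 0 0;0 0 -0.36 0 0 0;0 0 0 0 0 0;0 0 0 0 0 0")

```text
time_s: 26.1
eef_pos: [0.4534, 0.266, 0.0099]
ee_rot: [-0.399, -3.116, 0.0]
contact_force: [1.2, 0.1, 0.4]
width: 0.0851
finger_force: 0.0
```

step_arm(targets="0 0 0 0 0 0;0 0 0 0 0 0;0 0 0 0 0 0;0 0 0 0 0 0;0 0 0 0 0 0", jaw=-1, newtons=60)

```text
time_s: 26.6
eef_pos: [0.4541, 0.2668, 0.0109]
ee_rot: [0.398, 3.115, 0.002]
contact_force: [-0.2, -0.5, 4.7]
width: 0.0498
finger_force: 62.7
```

step_arm(targets="0 0 0.4 0 0 0;0 0 1 0 0 0;0 0 1 0 0 0.059;0 -1 1 0 0 0.059;0 -1 1 0 0 0;0 -1 1 0 0 0;0 -1 1 0 0 0;0 -1 1 0 0 0")

```text
time_s: 27.4
eef_pos: [0.4529, 0.1399, 0.1959]
ee_rot: [-0.108, -3.139, 0.001]
contact_force: [0.6, -1.5, 0.7]
width: 0.0495
finger_force: 62.4
```

step_arm(targets="0 -1 0.2 0 0 0;0 -1 0 0 0 0;0 -1 0 0 0 0;0 -1 0 0 0 0;0 -1 0 0 0 0;0 -1 0 0 0 0;0 -1 0 0 0 0;0 -1 0 0 0 0")

```text
time_s: 28.2
eef_pos: [0.4529, -0.0599, 0.2001]
ee_rot: [-0.108, -3.139, 0.001]
contact_force: [0.1, -1.3, -0.3]
width: 0.0495
finger_force: 62.4
```

step_arm(targets="0 -1 0 0 0 0;0 -1 0 0 0 0;0 -1 0 0 0 0;0 -1 0 0 0 0;-0.2 -1 0 0 0 0;-0.2 -1 0 0 0 0;-0.2 -1 0 0 0 0;-0.1 -1 0 0 0 0")

```text
time_s: 29.0
eef_pos: [0.435, -0.2598, 0.2]
ee_rot: [-0.109, -3.139, 0.0]
contact_force: [0.5, 0.2, -0.5]
width: 0.0501
finger_force: 62.4
```

step_arm(targets="0 -1 0 0 0 0;0 -1 0 0 0 0;0 -1 0 0 0 0;0 0 0 0 0 0;0 0 0 0 0 0;0 0 0 0 0 0")

```text
time_s: 29.6
eef_pos: [0.4362, -0.3322, 0.2001]
ee_rot: [-0.105, -3.14, -0.002]
contact_force: [0.3, -0.2, -0.2]
width: 0.0498
finger_force: 62.4
```

```bash
python3 -c "
from h import *
d=wshot('w9',z=.13)"
```

```text
tcp [ 0.4362 -0.3322  0.2001] [-1.05e-01 -3.14e+00 -2.00e-03]
px (512, 307, 57, 45) rect [ 525.1 -168.9] [57.3 29.2] 48.8 cen [ 529.1 -171.2]
px (622, 282, 18, 71) rect [ 530.8 -105.8] [63.9 14. ] 13.6 cen [ 533.1 -104.8]
px (135, 189, 247, 153) rect [ 469.8 -375.2] [159.8 114.8] 86.0 cen [ 457.5 -370. ]
px (0, 0, 99, 220) rect [ 364.8 -497.2] [ 66.5 139.8] 71.9 cen [ 362.5 -504.8]
```

View pics/w9.png

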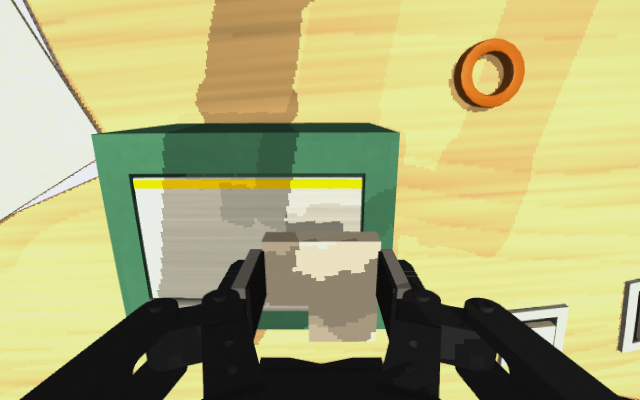

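The bin's near-edge top corners are at (93,134) and (399,132), the slot corners at (131,176) and (365,174). The held tile is parallel to the slot.

Run:
```python
from h import *
d=dict(np.load("w9.npz"))
for p,h in(([(93.5,135),(399,132)],.07),([(131,176),(365,174)],.045)):
    a,b=onplane(d,p,.13)[:,:2];e=(b-a)/np.linalg.norm(b-a);n=np.array([e[1],-e[0]]);print(np.linalg.norm(b-a),np.degrees(np.arctan2(e[1],e[0])),(a+b)/2+n*h)
t=onplane(d,[(263,240),(381,240),(376,341)],.2001-.0109+.012)[:,:2];print("tile c",(t[0]+t[2])/2,np.linalg.norm(t[0]-t[1]))
```

```text
0.18753600218748703 86.39934503407949 [ 0.4470704  -0.37991154]
0.14790845190874446 86.49385936049687 [ 0.44793175 -0.37988893]
tile c [ 0.44651763 -0.33289726] 0.05090110899603337
```

step_arm(targets="0.04 -0.94 0 0 0 0;0 -0.94 -0.4 0 0 0;0 0 -1 0 0 0;0 0 -0.7 0 0 0;0 0 0 0 0 0;0 0 0 0 0 0")

```text
time_s: 30.25
eef_pos: [0.4375, -0.3799, 0.1481]
ee_rot: [0.106, 3.14, 0.0]
contact_force: [1.0, 0.3, 0.6]
width: 0.0497
finger_force: 62.4
```

step_arm(targets="0 0 -0.4 0 0 0;0 0 -0.4 0 0 0;0 0 -0.4 0 0 0;0 0 0 0 0 0")

```text
time_s: 30.65
eef_pos: [0.4368, -0.3808, 0.1178]
ee_rot: [-0.108, -3.139, 0.001]
contact_force: [-2.5, 0.9, 4.7]
width: 0.0499
finger_force: 62.9
```

step_arm(targets="0 0 -0.4 0 0 0;0 0 -0.4 0 0 0;0 0 -0.4 0 0 0;0 0 0 0 0 0;0 0 0 0 0 0")

```text
time_s: 31.15
eef_pos: [0.4352, -0.3806, 0.0862]
ee_rot: [-0.109, -3.136, -0.002]
contact_force: [-2.7, 1.1, -0.9]
width: 0.0501
finger_force: 62.3
```

step_arm(targets="0 0 0 0 0 0;0 0 0 0 0 0;0 0 0 0 0 0;0 0 0 0 0 0;0 0 0 0 0 0;0 0 0 0 0 0;0 0 0 0 0 0;0 0 0 0 0 0", jaw=1)

```text
time_s: 31.95
eef_pos: [0.4376, -0.3809, 0.0878]
ee_rot: [0.109, 3.139, -0.0]
contact_force: [-0.6, -1.5, 1.5]
width: 0.0852
finger_force: 1.1
```

step_arm(targets="0 0 0.4 0 0 0;0 0 0.6 0 0 0;0 0 0.6 0 0 0;0 0 1 0 0 0;0 0 1 0 0 0;0 0 1 0 0 0;0 0 1 0 0 0;0 0 0 0 0 0")

```text
time_s: 32.75
eef_pos: [0.4408, -0.3809, 0.2331]
ee_rot: [0.106, 3.13, -0.007]
contact_force: [0.3, 0.8, 1.0]
width: 0.0853
finger_force: 0.0
```

step_arm(targets="0 1 0 0 0 0;0 1 0 0 0 0;0 1 0 0 0 0;0 1 0 0 0 0;0 1 0 0 0 0;0 1 0 0 0 0;0 0 0 0 0 0;0 0 0 0 0 0")

```text
time_s: 33.55
eef_pos: [0.4374, -0.2304, 0.2279]
ee_rot: [0.106, 3.139, -0.002]
contact_force: [-0.9, -0.2, -0.8]
width: 0.0856
finger_force: 0.0
```

Run:
```python
from station import cams
from h import *
wshot("w10",z=.13)
ims=[]
for n in("top","scene"):
    d=cams.get_image(n);np.savez(n+"1.npz",**d)
    ims.append(d["image"])
    print(n)
    for c in blobs(d["image"],80,2500):
        w=onplane(d,c[:,0],.012)*1000;r=cv2.minAreaRect(np.float32(w[:,:2]))
        if .3<r[0][0]/1000<.7 and abs(r[0][1])<520: print(np.round(r[0],1),np.round(r[1],1),round(r[2],1))
w=cv2.imread("pics/w10.png")[:,:,::-1]
o=np.vstack([np.hstack([cv2.resize(ims[0][110:240,180:520],(400,153)),cv2.resize(w[:245],(400,153))]),cv2.resize(ims[1][70:350,100:520],(800,440))[:, :]])
cv2.imwrite("pics/fin.png",o[:,:,::-1]);print(o.shape)
```

```text
tcp [ 0.4374 -0.2304  0.2279] [ 1.060e-01  3.139e+00 -2.000e-03]
px (412, 304, 24, 51) rect [ 548.2 -153.9] [50.4 18.9] 3.1 cen [ 551.3 -156.6]
px (43, 284, 126, 11) rect [ 494.7 -410.7] [106.5   8.5] 86.1 cen [ 494.6 -412.5]
px (630, 276, 10, 59) rect [541.7  26.3] [58.3  8.2] 13.4 cen [544.3  27.6]
px (532, 262, 80, 72) rect [534.9 -31.4] [66.4 65.4] 7.2 cen [530.3 -26.6]
px (25, 187, 200, 98) rect [ 451.4 -380.8] [145.8  79.1] 86.3 cen [ 449.3 -384.2]
px (620, 153, 20, 48) rect [431.1  -1.7] [37. 15.] 11.4 cen [431.2  -0.5]
px (0, 100, 25, 40) rect [ 359.8 -445.6] [18.3 27.9] 71.7 cen [ 361.1 -449. ]
px (550, 60, 90, 40) rect [359.4 -39.4] [11.5 63.5] 11.1 cen [359.3 -39.3]
top
[307.5 282.4] [35.7 39.4] 51.3
[459.9 131.6] [54.1 53.5] 0.2
[ 584.5 -461. ] [77.3 36.5] 79.4
[584.  367.1] [39.8 35.6] 2.2
[625.3 200.6] [89.1 89.6] 9.4
[641.7 -89.6] [73.4 77.5] 0.4
[622.1  72.9] [101.4 102.7] 6.8
scene
[586.4 369. ] [40.5 37.4] 17.9
[630.4 204.2] [87.7 87.3] 9.8
[628.   76.6] [99.5 99.2] 7.0
[647.1 -85. ] [75.  75.1] 2.0
[462.4 131.8] [51.6 51.6] 27.5
[337.2 319.6] [53.3 36.7] 58.6
[304.1 282.6] [36.5 38.5] 51.2
(593, 800, 3)
```

View pics/fin.png

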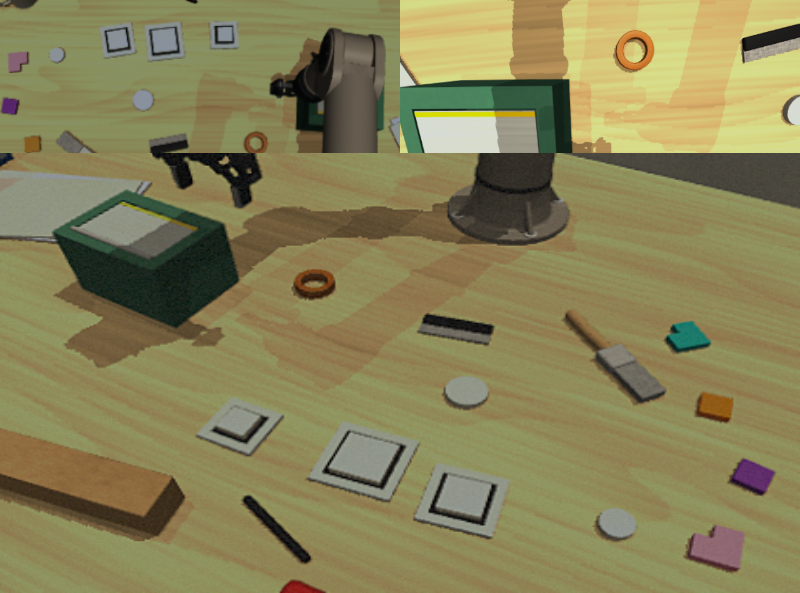

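The final view shows all three tiles centred and flat in their nests, at (240,420), (365,458) and (463,495). The discs haven't moved, the flap is closed with no tile on it, and the gripper is empty.

```bash
python3 -c "
from station import bot
print(bot.close_job())"
```

```text
the job is handed in; nothing more can be done
None
```

I handed the job in at about 34 s, with no verdict returned: in the last pictures all three whole tiles lie flat in their nests, the flap is shut with the broken tile no longer in view (so taken to be inside), and neither round blank has moved.

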